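Load the sample meter and snap its lid shut

ROBOT

A 6-joint arm with a two-finger parallel gripper is mounted at the origin on the work surface. World frame = base frame: x ahead of the robot, y to its left, z up, the work surface at z = 0. Lengths are in mm, angles in rad, forces in N, time in s.
With the tool pointing down it reaches from about 150 to 775 mm from the base axis. Payload 6.1 kg.
Tool frame: the origin (TCP) lies midway between the tips of the shut fingers; the grasp point (between the pads) lies ctrl.pinch_z behind it (ctrl.pinch_z is the distance from the TCP to the grasp point, in mm); z points along the fingers, y is the line along which they close (so a half turn about z gives the same grasp; the last joint's range is limited). The gripper opens to 85 mm and grips with 20 to 120 N. Pads are 22 mm wide; open, the fingers measure 114 mm over their backs; the gripper's body (76 mm by 85 mm) begins 54 mm behind the grasp point. The pads swing forward as they close: fully open they stand 13 mm farther back than shut.
Start: joints at [-1.225, 0.126, -0.04, 1.405, 0, 1.571], TCP at [177.941, -493.908, 231.295] pointing down, gripper open.
Joint ranges: [-2.72, 2.72], [-0.95, 1.95], [-1.27, 1.35], [-1.78, 2.02], [-1.46, 1.47], [-3.14, 3.14]. Speed limits (rad/s): [2.39, 2.39, 3.01, 3.14, 3.14, 3.14].

INTERFACE

Orientations are given as a unit quaternion [w, x, y, z].
In Python, from workcell import ctrl, eyes, job gives the robot as it stands. The module is installed in compiled form; this text tells all that it offers.
- The arm moves only by the tool arm_command, never from a script. Its argument "steps" is a list of rows, each a list of 7 numbers: the closure, from 0 (fully open) to 1 (shut), then the shift along the tool's x, y, z in mm, then the turn, a rotation vector about the tool's x, y, z in rad. A call has exactly 5 rows; each row shifts and turns the commanded pose from where the row before left it, along the tool's axes as they then stand; what a row does not reach is not made up. A row lasts 1/10 s, in which the tool goes at most 50 mm and 8.59 degrees, less where a joint would pass 70% of its speed; a pose out of reach is approached as far as the arm can. A call with a gripper value outside its range is refused whole. The fingers move at their own pace and stop on an object; the grip force is fixed at half the most. Time passes only in rows, so rows that do not move let the fingers close, or fill a call up. It gives the time, the measured TCP pose, the force, the opening and the grip force at its end, in the units of the state.
- ctrl.get_obs(): the state, without advancing time (a new reading comes with each control period).
- eyes.capture(name): name is "side" or "top"; returns a dict with "image" (480x640x3 uint8, red, green, blue), "intrinsics" (3x3 intrinsics, pixels), "D" ([k1, k2, p1, p2, k3] as OpenCV has them; the pictures are not rectified), "camera_from_world" (4x4, takes a point from world to camera coordinates). Camera axes: x right, y down, z forward; pixel columns grow to the right and rows downward; lengths in mm; the calibration is good to about 2 mm. A picture is of the moment at which its call begins. There is no depth.
- job.job_done(): hands the job in; it is judged then, once.
The state is a dict: "t": time; "joint_positions": joint angles; "joint_vel": joint speeds; "tau": joint torques, N m; "ee_pos": TCP position; "tcp_rot": TCP orientation; "wrist_force": force on the tool from outside, world axes, zero at the start; "moment": the same for the moment, N m; "width": finger opening in mm; "grasp_force": force on a finger pad.
Only numpy, scipy, OpenCV 4.12 (cv2) and the standard library are available. Lean on these libraries where they do the work, as an engineer would, in place of code of your own. Each camera call takes 0.05 s, during which the arm holds its last target. There are 200 camera calls.

TASK

Press the thumb latch on the front of the sample meter so that its sprung lid pops open, and set the aluminium sample cup from the bench upright into the round seat inside. Then push the lid down slowly and gently, by feel, just until it clicks and the latch holds it shut (its hinge takes no more than 15 N). Lower the cup in rather than dropping it, do not force anything, and leave the other things on the bench where they are.

Things in the scene. Friction and masses are not known exactly. Their poses are not given: they have to be found in the camera images.
- meter: Fixed white instrument on the bench, 180 mm deep, 170 wide, 80 high without lid; origin at the centre of its underside. Axes: z up, -x out of its front (latch side, towards the robot), x towards the hinge at its rear, y across. Under the lid is an open well, 150 mm along x by 140 along y, with a flat floor 40 mm above the bench
- seat (a point): Centre of the floor of the round seat sunk in the well's floor: 48 mm wide, 8 mm deep, 2 mm chamfer, its floor 32 mm above the bench. On the meter's middle line, 25 mm to the front of its centre. Axes of the meter
- lid_hinge (a point): Middle of the lid's hinge line, 80 mm behind the meter's centre and 90 mm above the bench. Axes of the meter: the hinge line runs along y. The lid's lower face lies in the plane of the hinge line
- lid (a joint): Lid angle, rad: near 0 shut and latched (-0.03 to 0.035, by meter), grows as it opens; a spring (3 N at the front) lifts it to its stop at 1.4, near upright. Plate 10 mm thick, 156 wide, reaching 160 mm from the hinge; a tongue in front reaches 176. It clicks at 6 to 9 N; never push it with over 15 N. A stiff seal (15 N/mm) stops it 1-2 mm below latching; catch and seal height vary 5 mm either way
- lid_press (a point): Point on the lid's outer (when shut: upper) face, on its middle line, 140 mm from the hinge and 20 mm from the plate's front edge: a good place to push. Moves with the lid. Its z axis points out of the outer face, its -x axis away from the hinge. With the lid open it faces the rear, about 230 mm above the bench
- latch (a joint): Angle of the rocking latch, rad: 0 at rest, grows as the button is pressed, stop at 0.24 (pad about 11 mm down, about 5 N). The lid comes free at 0.11 to 0.15 (5 to 7 mm down, 3 to 4 N). A spring returns it; the lid's tongue pushes it aside as the lid snaps shut. Do not push it with over 20 N
- cup_center (a point): Centre (half-way up) of the closed aluminium sample cup: a plain cylinder 44 mm in diameter and 48 mm high, about 0.12 kg, standing on the bench; its z axis is the cup's own, up. Grip it across its diameter in its upper half, so that the fingers clear the well's floor when it is set down
- tub: Bystander: clear round tub with an orange lid, 72 mm wide, 70 mm high; origin at the centre of its underside
- clipbox: Bystander: blue box with a white lid, 89 x 66 x 44 mm; origin at the centre of its underside
- timer: Bystander: yellow kitchen timer, 60 x 50 x 42 mm; origin at the centre of its underside
- button (a point): Nominal centre of the top of the black thumb latch button in front of the meter, 82 mm above the bench; the true top is up to 5 mm higher or lower, so feel for it. A ribbed pad 34 mm along x, 40 wide, pressed straight down. Its catch stands about 30 mm behind (towards the lid), 34 mm wide, up to 120 mm above the bench, and hooks over the lid's tongue. Axes of the meter
There are look-alikes about, which are no part of the job. What is shaped like the part that bears cup_center but purple is not meant.

How it is judged:
By the outcome, as a careful person would: the job done as asked, in the order asked, and still so for the second after the job is handed in, with the robot touching nothing.
It also fails if it takes over 69 s, if anything falls off the work surface, if the arm or the gripper's body presses on something with over 40 N, if the wrist force passes 120 N, or if a joint passes its speed limit or range.

## Working session

There is one attempt and no reset: what is moved stays moved. The work goes in short steps, Python scripts to look and compute and a tool call to move; the robot and the scene stay as the last step left them, time stands still between calls to the robot, and variables do not carry over. Pictures are saved under pics/ and viewed, at most 10 in all, crops included, and the job is handed in when it is done.

Besides the shell and the picture viewer there is one more tool, called after "Call:" by a JSON object that holds its "method" and its "body", one argument or row to a line. arm_command: Moves the arm, as the interface text tells. Its arguments: {"type":"object","properties":{"steps":{"type":"array"}},"required":["steps"]}

```bash
mkdir -p pics; python3 - <<'E'
from workcell import ctrl, eyes
import cv2, pickle
o=ctrl.get_obs(); print({k:o[k] for k in('t','ee_pos','tcp_rot','wrist_force','width')}, ctrl.pinch_z)
for n in('side','top'):
    c=eyes.capture(n); pickle.dump(c,open(n+'.pkl','wb')); cv2.imwrite(f'pics/{n}0.png',c['image'][...,::-1])
    print(n,c['intrinsics'],c['D'],c['camera_from_world'])
E
```

```text
{'t': 0.0, 'ee_pos': array([ 177.80691205, -493.53903964,  230.53600098]), 'tcp_rot': array([-7.75289638e-04,  9.85095782e-01,  1.72004897e-01, -1.23208213e-04]), 'wrist_force': array([ 0.06526413, -0.34312178, -0.80077747]), 'width': 85.27631672957932} 18.700000000000003
side [[622.17672235   0.         323.77569318]
 [  0.         622.17672235 244.21196451]
 [  0.           0.           1.        ]] [-0.02146643  0.          0.          0.          0.        ] [[ 9.88485314e-01 -1.51239077e-01 -4.85029011e-03 -5.80764895e+02]
 [-1.14257845e-01 -7.24996764e-01 -6.79208979e-01  1.15387302e+02]
 [ 9.92064943e-02  6.71942285e-01 -7.33928905e-01  1.27750523e+03]
 [ 0.00000000e+00  0.00000000e+00  0.00000000e+00  1.00000000e+00]]
top [[602.07425275   0.         316.83828081]
 [  0.         602.07425275 232.7979164 ]
 [  0.           0.           1.        ]] [-0.18759379  0.          0.          0.          0.        ] [[ 6.19278165e-03 -9.99980299e-01 -1.02477504e-03  7.83548001e+00]
 [-9.95366546e-01 -6.06586806e-03 -9.59616766e-02  5.79367131e+02]
 [ 9.59535699e-02  1.61429650e-03 -9.95384502e-01  9.96088109e+02]
 [ 0.00000000e+00  0.00000000e+00  0.00000000e+00  1.00000000e+00]]
```

View pics/side0.png

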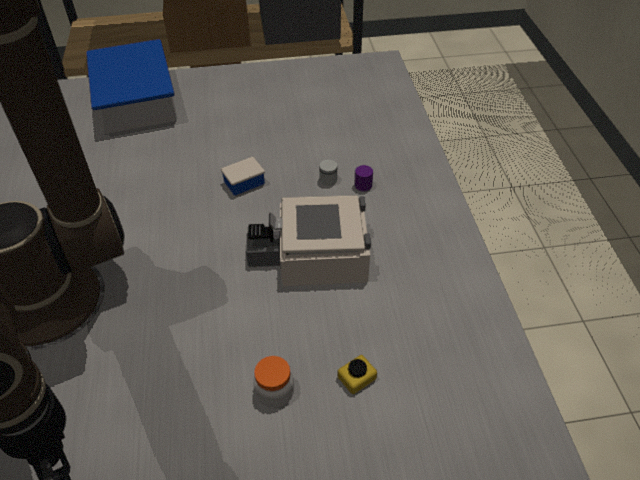

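View pics/top0.png

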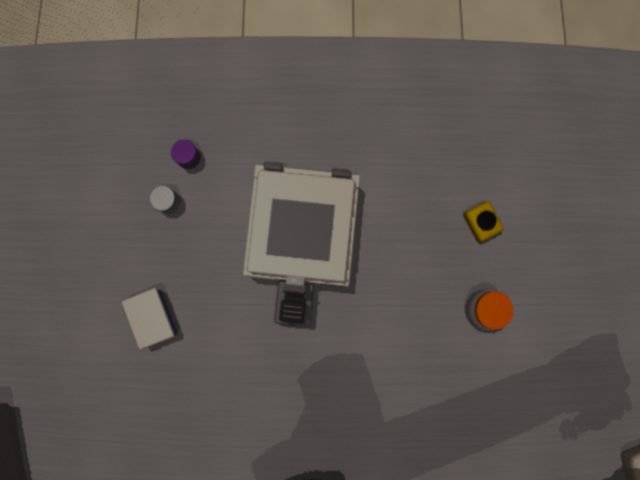

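Side: grey cup at (328,171), purple look-alike at (364,178), meter around (322,228), button around (260,232). Top: grey cup at (163,198), purple at (185,153), button (292,308), meter lid (302,228). Candidates for the cup are grey and purple; the grey one fits (aluminium, and purple is ruled out). I'll confirm that in one enlarged crop and measure.

```bash
cat > h.py <<'E'
import numpy as np, cv2, pickle
def unproj(c,uv,z):
    p=cv2.undistortPoints(np.float64(uv).reshape(-1,1,2),c['intrinsics'],c['D']).reshape(-1,2)
    T=c['camera_from_world'];R=T[:3,:3];o=-R.T@T[:3,3]
    d=np.c_[p,np.ones(len(p))]@R
    return o+d*((z-o[2])/d[:,2])[:,None]
def proj(c,P):
    T=c['camera_from_world'];return cv2.projectPoints(np.float64(P).reshape(-1,1,3),cv2.Rodrigues(T[:3,:3])[0],T[:3,3],c['intrinsics'],c['D'])[0].reshape(-1,2)
E
python3 - <<'E'
from h import *
t=pickle.load(open('top.pkl','rb'));s=pickle.load(open('side.pkl','rb'))
a=cv2.resize(t['image'][130:340,120:370],None,fx=3,fy=3,interpolation=cv2.INTER_CUBIC)[:600]
a=cv2.resize(t['image'][140:335,130:365],None,fx=3,fy=3,interpolation=cv2.INTER_CUBIC)
b=cv2.resize(s['image'][150:300,230:390],None,fx=3.5,fy=3.5,interpolation=cv2.INTER_CUBIC)
cv2.imwrite('pics/topc.png',a[...,::-1]);cv2.imwrite('pics/sidec.png',b[...,::-1]);print(a.shape,b.shape)
print('cup top@48',unproj(t,[163,198],48),unproj(s,[328,166],48))
print('button@82',unproj(t,[292,310],82),unproj(s,[259,230],82))
print('lid corners@100',unproj(t,[[257,170],[356,178],[349,284],[248,276]],95))
E
```

```text
(585, 705, 3) (525, 560, 3)
cup top@48 [[635.18623506 273.17400787  48.        ]] [[639.53345061 271.51891233  48.        ]]
button@82 [[450.04991935  50.18612091  82.        ]] [[459.0711085   50.86143483  82.        ]]
lid corners@100 [[673.90769996 108.33607509  95.        ]
 [661.65754567 -51.07748948  95.        ]
 [491.94202494 -39.98860493  95.        ]
 [503.45137567 119.85504954  95.        ]]
```

View pics/topc.png

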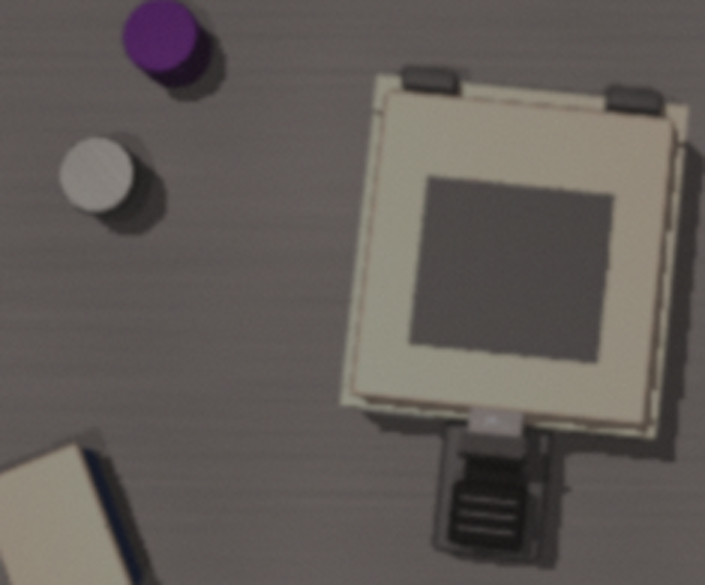

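View pics/sidec.png

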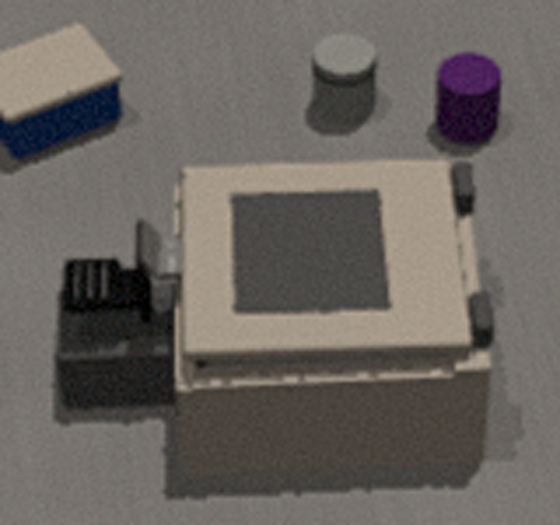

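The crops show the plain grey cylinder (top crop (97,175), side crop (345,58)), which is the aluminium cup, with the purple look-alike apart from it. Next I'll fit the meter's pose from the body's rim and the lid corners in both views.

```bash
python3 - <<'E'
from h import *
from scipy.optimize import least_squares
t=pickle.load(open('top.pkl','rb'));s=pickle.load(open('side.pkl','rb'))
T=lambda a:np.array(a)/3+[130,140]-0.33; S=lambda a:np.array(a)/3.5+[230,150]-0.36
# meter coords: body rim z80 ; lid top z100 (lid x from 80 to -80, y +-78)
rim=np.array([[90,85,80],[90,-85,80],[-90,-85,80],[-90,85,80]])
lid=np.array([[80,78,100],[80,-78,100],[-80,-78,100],[-80,78,100]])
base=np.array([[-90,-85,0],[90,-85,0]])
ut=T([[376,75],[687,107],[655,437],[343,404]]);ul=T([[388,92],[672,120],[645,425],[352,395]])
us=S([[448,160],[470,345],[185,354],[182,168]]);ub=S([[166,495],[484,490]])
def W(p,P):
    c,n=np.cos(p[2]),np.sin(p[2]);return P@np.array([[c,n,0],[-n,c,0],[0,0,1]])+[p[0],p[1],0]
def f(p,views='ts'):
    r=[]
    if 't' in views:r+=[proj(t,W(p,rim))-ut,proj(t,W(p,lid))-ul]
    if 's' in views:r+=[proj(s,W(p,lid))-us,proj(s,W(p,base))-ub]
    return np.concatenate(r).ravel()
for v in('t','s','ts'):
    q=least_squares(f,[580,40,0.0],x_scale=[10,10,.1],args=(v,),loss='soft_l1');print(v,q.x.round(3),f(q.x,v).round(1).reshape(-1,2).tolist())
p=q.x
print('seat',W(p,np.array([[-25,0,32.]])),'hinge',W(p,np.array([[80,0,90.]])))
print('button top',unproj(t,T([[488,513]]),82),'side',unproj(s,S([[92,278]]),82))
print('button in meter frame', (unproj(t,T([[488,513]]),82)[0,:2]-p[:2])@np.array([[np.cos(p[2]),-np.sin(p[2])],[np.sin(p[2]),np.cos(p[2])]]))
print('cup',unproj(t,T([[97,175]]),48),unproj(s,S([[345,58]]),48))
E
```

```text
t [ 5.86246e+02  3.65210e+01 -9.30000e-02] [[0.3, 1.2], [0.0, 0.6], [0.3, 0.8], [-0.9, 1.2], [-1.3, -0.5], [1.0, -0.4], [0.5, -2.1], [-0.4, -2.0]]
s [ 5.8838e+02  3.4146e+01 -1.0800e-01] [[-0.6, 0.3], [-0.6, 0.9], [0.2, 1.3], [1.1, 0.6], [3.4, -4.3], [-1.5, -6.1]]
ts [ 5.86917e+02  3.61090e+01 -9.70000e-02] [[0.8, 0.7], [0.5, 0.4], [0.4, 0.5], [-0.8, 0.5], [-0.9, -1.1], [1.4, -0.6], [0.6, -2.4], [-0.3, -2.6], [-1.9, -0.5], [-1.1, -0.0], [-0.2, 0.9], [-0.1, 0.3], [3.0, -4.5], [-2.0, -7.1]]
seat [[562.03332557  38.51880577  32.        ]] hinge [[666.54420118  28.39571924  90.        ]]
button top [[448.98650386  49.63973517  82.        ]] side [[452.94206623  54.57060626  82.        ]]
button in meter frame [-138.59238526    0.17024106]
cup [[635.1801882  274.91321545  48.        ]] [[639.91129232 270.66882345  48.        ]]
```

Call:
{"method": "arm_command", "body": {
  "steps": [
    [1, 0, 0, 0, 0, 0, 0.148],
    [1, 0, 0, 0, 0, 0, 0.148],
    [1, 0, 0, 0, 0, 0, 0.147],
    [1, 10, -27, 0, 0, 0, 0],
    [1, 14, -38, 0, 0, 0, 0]
  ]
}}

```text
t: 0.6
ee_pos: [207.9, -431.6, 230.3]
tcp_rot: [-0.001, 0.999, -0.05, -0.0]
wrist_force: [0.3, -0.2, 0.3]
width: 12.2
grasp_force: 0.0
```

Call:
{"method": "arm_command", "body": {
  "steps": [
    [1, 14, -38, 0, 0, 0, 0],
    [1, 14, -38, 0, 0, 0, 0],
    [1, 14, -38, 0, 0, 0, 0],
    [1, 14, -38, 0, 0, 0, 0],
    [1, 14, -38, 0, 0, 0, 0]
  ]
}}

```text
t: 1.1
ee_pos: [296.4, -247.6, 231.1]
tcp_rot: [-0.0, 0.999, -0.049, -0.0]
wrist_force: [1.0, -0.1, -0.2]
width: -0.0
grasp_force: 0.0
```

Call:
{"method": "arm_command", "body": {
  "steps": [
    [1, 14, -38, 0, 0, 0, 0],
    [1, 14, -38, 0, 0, 0, 0],
    [1, 14, -38, 0, 0, 0, 0],
    [1, 14, -38, 0, 0, 0, 0],
    [1, 14, -38, 0, 0, 0, 0]
  ]
}}

```text
t: 1.6
ee_pos: [384.5, -65.2, 231.2]
tcp_rot: [0.0, 0.999, -0.049, -0.0]
wrist_force: [0.4, -0.6, 0.3]
width: 0.1
grasp_force: 0.0
```

Call:
{"method": "arm_command", "body": {
  "steps": [
    [1, 14, -38, 0, 0, 0, 0],
    [1, 14, -38, 0, 0, 0, 0],
    [1, 5, -8, 30, 0, 0, 0],
    [1, 0, 0, 30, 0, 0, 0],
    [1, 0, 0, 20, 0, 0, 0]
  ]
}}

```text
t: 2.1
ee_pos: [422.2, -17.6, 149.4]
tcp_rot: [-0.013, 0.999, -0.03, -0.001]
wrist_force: [-1.0, -0.1, -1.3]
width: -0.2
grasp_force: 0.0
```

Call:
{"method": "arm_command", "body": {
  "steps": [
    [1, 0, 0, 0, 0, 0, 0],
    [1, 0, 0, 0, 0, 0, 0],
    [1, 0, 0, 0, 0, 0, 0],
    [1, 0, 0, 0, 0, 0, 0],
    [1, 0, 0, 0, 0, 0, 0]
  ]
}}

```text
t: 2.6
ee_pos: [423.3, -17.6, 152.6]
tcp_rot: [-0.013, 0.999, -0.029, 0.001]
wrist_force: [-0.1, 1.0, -0.2]
width: 0.1
grasp_force: 0.0
```

```bash
cat >> h.py <<'E'
from scipy.spatial.transform import Rotation as Ro
MP=np.array([586.9,36.1]);YAW=-0.097
def tometer(p):
    d=np.array(p[:2])-MP;c,s=np.cos(YAW),np.sin(YAW);return np.array([c*d[0]+s*d[1],-s*d[0]+c*d[1],p[2]])
def delta(o,P,yaw,meter=True):
    "tool-frame shift and turn from state o to a down pose at P with tool x at world yaw"
    q=o['tcp_rot'];R=Ro.from_quat([q[1],q[2],q[3],q[0]])
    if meter:
        c,s=np.cos(YAW),np.sin(YAW);P=np.array([MP[0]+c*P[0]-s*P[1],MP[1]+s*P[0]+c*P[1],P[2]])
    G=Ro.from_euler('z',yaw)*Ro.from_euler('x',np.pi)
    return R.inv().apply(np.array(P)-o['ee_pos']).round(1),(R.inv()*G).as_rotvec().round(3)
E
python3 - <<'E'
from h import *
from workcell import ctrl
o=ctrl.get_obs();print(o['joint_positions'].round(3),o['ee_pos'],o['tcp_rot'].round(4),o['wrist_force'],tometer(o['ee_pos']),delta(o,[-146,0,110],YAW))
E
```

```text
[-0.06  -0.054 -0.4    1.224  0.026  3.141] [423.2577951  -17.55742409 152.61051327] [-0.0129  0.9995 -0.0292  0.0011] [-0.09140077  1.04196204 -0.23863631] [-157.67634156  -69.25360422  152.61051327] (array([ 14.3, -67.6,  44.4]), array([-0.026, -0.001,  0.038]))
```

Joint 6 ran to its range end. I'll use the half-turn-equivalent orientation instead, with tool x towards the robot.

Call:
{"method": "arm_command", "body": {
  "steps": [
    [1, 0, 0, 0, 0, 0, -0.148],
    [1, 0, 0, 0, 0, 0, -0.148],
    [1, 0, 0, 0, 0, 0, -0.148],
    [1, 0, 0, 0, 0, 0, -0.148],
    [1, 0, 0, 0, 0, 0, -0.148]
  ]
}}

```text
t: 3.1
ee_pos: [422.9, -17.4, 152.2]
tcp_rot: [-0.012, 0.941, 0.337, 0.005]
wrist_force: [0.2, -0.1, -0.6]
width: 0.3
grasp_force: 0.0
```

Call:
{"method": "arm_command", "body": {
  "steps": [
    [1, 0, 0, 0, 0, 0, -0.148],
    [1, 0, 0, 0, 0, 0, -0.148],
    [1, 0, 0, 0, 0, 0, -0.148],
    [1, 0, 0, 0, 0, 0, -0.148],
    [1, 0, 0, 0, 0, 0, -0.148]
  ]
}}

```text
t: 3.6
ee_pos: [422.9, -17.5, 152.2]
tcp_rot: [-0.009, 0.756, 0.655, 0.009]
wrist_force: [-0.4, 1.1, -0.5]
width: -0.0
grasp_force: 0.0
```

Call:
{"method": "arm_command", "body": {
  "steps": [
    [1, 0, 0, 0, 0, 0, -0.148],
    [1, 0, 0, 0, 0, 0, -0.148],
    [1, 0, 0, 0, 0, 0, -0.148],
    [1, 0, 0, 0, 0, 0, -0.148],
    [1, 0, 0, 0, 0, 0, -0.148]
  ]
}}

```text
t: 4.1
ee_pos: [422.9, -17.4, 152.2]
tcp_rot: [-0.005, 0.468, 0.884, 0.012]
wrist_force: [0.0, 0.8, 0.9]
width: -0.1
grasp_force: 0.0
```

Call:
{"method": "arm_command", "body": {
  "steps": [
    [1, 0, 0, 0, 0, 0, -0.148],
    [1, 0, 0, 0, 0, 0, -0.148],
    [1, 0, 0, 0, 0, 0, -0.148],
    [1, 0, 0, 0, 0, 0, -0.148],
    [1, 0, 0, 0, 0, 0, -0.14]
  ]
}}

```text
t: 4.6
ee_pos: [422.9, -17.4, 152.2]
tcp_rot: [-0.0, 0.121, 0.993, 0.013]
wrist_force: [0.8, 1.0, -0.4]
width: -0.1
grasp_force: 0.0
```

```bash
python3 - <<'E'
from h import *
from workcell import ctrl
o=ctrl.get_obs();print(o['joint_positions'].round(3),o['ee_pos'],tometer(o['ee_pos']),delta(o,[-146,0,110],YAW+np.pi))
E
```

```text
[-0.059 -0.054 -0.401  1.224  0.026  0.183] [422.93554895 -17.42219928 152.17979993] [-158.01016914  -69.15022396  152.17979993] (array([-2.1, 69.1, 44. ]), array([ 0.026, -0.002, -0.145]))
```

Call:
{"method": "arm_command", "body": {
  "steps": [
    [1, 0, 0, 0, 0.026, -0.002, -0.145],
    [1, -6, 35, 0, 0, 0, 0],
    [1, -6, 34, 0, 0, 0, 0],
    [1, 0, 0, 27, 0, 0, 0],
    [1, 0, 0, 27, 0, 0, 0]
  ]
}}

```text
t: 5.1
ee_pos: [443.0, 51.1, 98.1]
tcp_rot: [0.001, 0.05, 0.999, 0.0]
wrist_force: [0.4, 0.3, 0.5]
width: -0.1
grasp_force: 0.0
```

Call:
{"method": "arm_command", "body": {
  "steps": [
    [1, 0, 0, 1, 0, 0, 0],
    [1, 0, 0, 1, 0, 0, 0],
    [1, 0, 0, 1, 0, 0, 0],
    [1, 0, 0, 1, 0, 0, 0],
    [1, 0, 0, 1, 0, 0, 0]
  ]
}}

```text
t: 5.6
ee_pos: [442.3, 49.9, 93.6]
tcp_rot: [0.0, 0.052, 0.999, 0.0]
wrist_force: [-0.5, 0.4, -0.2]
width: 0.1
grasp_force: 0.0
```

```bash
python3 - <<'E'
from h import *
from workcell import ctrl,eyes
o=ctrl.get_obs();print(o['joint_positions'].round(3),o['ee_pos'],o['tcp_rot'].round(4),o['wrist_force'],tometer(o['ee_pos']),delta(o,[-146,0,90],YAW+np.pi))
c=eyes.capture('side');a=cv2.resize(c['image'][150:300,200:390],None,fx=3.5,fy=3.5,interpolation=cv2.INTER_CUBIC)
cv2.imwrite('pics/press.png',a[...,::-1])
E
```

```text
[ 0.112  0.014 -0.465  1.091  0.     0.215] [442.2820144   49.87668814  93.55926727] [2.000e-04 5.160e-02 9.987e-01 1.000e-04] [-0.48831638  0.44356891 -0.21848689] [-145.2724077    -0.29403028   93.55926727] (array([0.7, 0.3, 3.6]), array([ 0.   ,  0.   , -0.006]))
```

View pics/press.png

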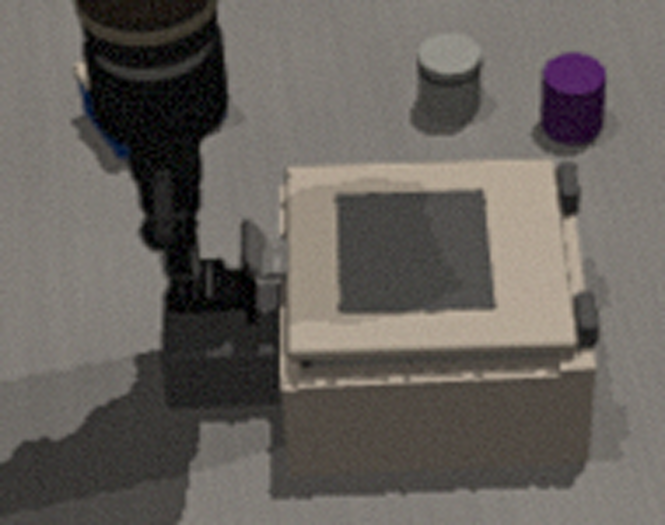

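The fingertips stand over the front half of the button (crop about (190,285)), clear of the catch at (255,250), so I can press.

Call:
{"method": "arm_command", "body": {
  "steps": [
    [1, 0, 0, 2, 0, 0, 0],
    [1, 0, 0, 2, 0, 0, 0],
    [1, 0, 0, 2, 0, 0, 0],
    [1, 0, 0, 2, 0, 0, 0],
    [1, 0, 0, 1, 0, 0, 0]
  ]
}}

```text
t: 6.15
ee_pos: [441.3, 50.0, 83.4]
tcp_rot: [-0.001, 0.051, 0.999, -0.0]
wrist_force: [-2.7, 0.8, 2.7]
width: -0.2
grasp_force: 1.3
```

Call:
{"method": "arm_command", "body": {
  "steps": [
    [1, 0, 0, 1, 0, 0, 0],
    [1, 0, 0, 1, 0, 0, 0],
    [1, 0, 0, 1, 0, 0, 0],
    [1, 0, 0, 1, 0, 0, 0],
    [1, 0, 0, 0, 0, 0, 0]
  ]
}}

```text
t: 6.65
ee_pos: [441.3, 50.0, 79.5]
tcp_rot: [-0.001, 0.051, 0.999, -0.0]
wrist_force: [-3.4, -0.2, 2.5]
width: -0.0
grasp_force: 1.9
```

Call:
{"method": "arm_command", "body": {
  "steps": [
    [1, 0, 0, 0.5, 0, 0, 0],
    [1, 0, 0, 0.5, 0, 0, 0],
    [1, 0, 0, 0.5, 0, 0, 0],
    [1, 0, 0, 0.5, 0, 0, 0],
    [1, 0, 0, 0, 0, 0, 0]
  ]
}}

```text
t: 7.15
ee_pos: [441.4, 50.0, 77.5]
tcp_rot: [-0.001, 0.051, 0.999, -0.0]
wrist_force: [-4.1, 0.1, 3.8]
width: 0.2
grasp_force: 2.4
```

```bash
python3 - <<'E'
from h import *
from workcell import ctrl,eyes
c=eyes.capture('side');a=cv2.resize(c['image'][100:300,200:440],None,fx=3,fy=3,interpolation=cv2.INTER_CUBIC)
cv2.imwrite('pics/press2.png',a[...,::-1])
# automatic check: has the lid's dark window moved?
p=cv2.cvtColor(pickle.load(open('side.pkl','rb'))['image'],cv2.COLOR_RGB2GRAY);g=cv2.cvtColor(c['image'],cv2.COLOR_RGB2GRAY)
print(np.abs(g[195:250,285:365].astype(int)-p[195:250,285:365]).mean(),g[222,300:360:10],p[222,300:360:10])
E
```

```text
43.56727272727273 [103 132 134 151  86 112] [ 75  73  74  73 141 157]
```

The lid region changed strongly, so it has probably opened. I'll back up and look from clear of the meter.

Call:
{"method": "arm_command", "body": {
  "steps": [
    [0, 0, 0, -10, 0, 0, 0],
    [0, 0, 0, -30, 0, 0, 0],
    [0, 0, 0, -40, 0, 0, 0],
    [0, 0, 0, -40, 0, 0, 0],
    [0, 0, 20, -20, 0, 0, 0]
  ]
}}

```text
t: 7.7
ee_pos: [445.7, 69.1, 222.0]
tcp_rot: [0.003, 0.053, 0.999, 0.0]
wrist_force: [0.7, 0.2, 0.1]
width: 72.3
grasp_force: 0.0
```

Call:
{"method": "arm_command", "body": {
  "steps": [
    [0, 0, 40, 0, 0, 0, 0],
    [0, 0, 40, 0, 0, 0, 0],
    [0, 0, 40, 0, 0, 0, 0],
    [0, 0, 40, 0, 0, 0, 0],
    [0, 0, 20, 0, 0, 0, 0]
  ]
}}

```text
t: 8.2
ee_pos: [463.3, 252.0, 218.0]
tcp_rot: [0.0, 0.05, 0.999, 0.001]
wrist_force: [0.9, -1.6, -0.9]
width: 85.3
grasp_force: 0.0
```

```bash
python3 - <<'E'
from h import *
from workcell import ctrl,eyes
o=ctrl.get_obs();print(o['t'],o['joint_positions'].round(3),o['ee_pos'],o['tcp_rot'].round(4),o['wrist_force'],o['width'])
ims=[]
for n in('side','top'):
    c=eyes.capture(n);pickle.dump(c,open(n+'1.pkl','wb'));ims.append(c['image'])
a=cv2.resize(ims[0][110:310,220:400],None,fx=2.2,fy=2.2,interpolation=cv2.INTER_CUBIC)
b=cv2.resize(ims[1][130:330,120:380],None,fx=2.2*200/200*.77*.0+1.5,fy=1.5)
b=cv2.resize(ims[1][140:300,235:370],None,fx=2.75,fy=2.75,interpolation=cv2.INTER_CUBIC)
print(a.shape,b.shape)
cv2.imwrite('pics/open.png',np.hstack([a,b[:440]])[...,::-1])
E
```

```text
8.2 [ 4.980e-01  1.290e-01 -6.400e-02  1.376e+00  1.000e-03  5.990e-01] [463.2838634  252.01112188 218.04975623] [3.000e-04 5.030e-02 9.987e-01 6.000e-04] [ 0.90546826 -1.61333741 -0.90100406] 85.25083491969572
(440, 396, 3) (440, 371, 3)
```

View pics/open.png

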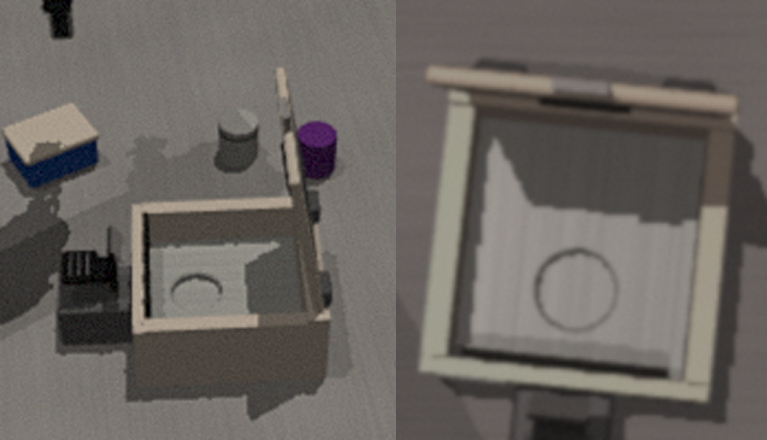

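The lid stands open. The seat ring is at top-crop (180,290) → image (300.5,245.5) and at side-crop (196,291) → image (309,242). Nothing else has moved.

```bash
python3 - <<'E'
from h import *
from workcell import ctrl
from scipy.optimize import least_squares
t=pickle.load(open('top1.pkl','rb'));s=pickle.load(open('side1.pkl','rb'))
def pt(ut,us,z):
    a,b=unproj(t,ut,z)[0],unproj(s,us,z)[0];return a.round(1),b.round(1),((a+b)/2).round(1)
T=lambda a:np.array(a)/2.75+[235,140]-.3; S=lambda a:np.array(a)/2.2+[220,110]-.25
print('seat',pt(T([180,290]),S([196,290]),40), 'meter fit seat 562,38.5')
# cup top centroids by fitting brightness region
for n,c,(x,y) in(('t',t,(162,198)),('s',s,(328,167))):
    g=cv2.cvtColor(c['image'],cv2.COLOR_RGB2GRAY)[y-25:y+25,x-25:x+25];g=cv2.GaussianBlur(g,(3,3),0)
    m=(g>np.median(g)+25).astype(np.uint8);k,l,st,ce=cv2.connectedComponentsWithStats(m);i=l[25,25];print(n,st[i],ce[i]+[x-25,y-25],unproj(c,ce[i]+[x-25,y-25],48))
o=ctrl.get_obs()
g=unproj(t,[185,153],48)[0];print('purple',g)
for yaw in(np.pi+.46,np.pi-.1,np.pi):print(delta(o,[637,272.5,200],yaw,False))
E
```

```text
seat (array([557.1,  39.2,  40. ]), array([561.7,  41. ,  40. ]), array([559.4,  40.1,  40. ])) meter fit seat 562,38.5
t [   0    0   50   50 2290] [161.55938865 197.83755459] [[635.46513018 275.69891436  48.        ]]
s [   0    0   50   50 2432] [326.88404605 166.63651316] [[636.53346933 269.61863927  48.        ]]
purple [713.15190945 237.77383295  48.        ]
(array([-170.8,   38.1,   17.7]), array([ 0.001,  0.   , -0.56 ]))
(array([-170.8,   38.1,   17.7]), array([0.001, 0.   , 0.   ]))
(array([-170.8,   38.1,   17.7]), array([ 0.001,  0.   , -0.1  ]))
```

Call:
{"method": "arm_command", "body": {
  "steps": [
    [0, -43, 9.5, 0, 0, 0, 0],
    [0, -43, 9.5, 0, 0, 0, 0],
    [0, -43, 9.5, 0, 0, 0, 0],
    [0, -42, 10, 0, 0, 0, 0],
    [0, 0, 0, 40, 0, 0, 0]
  ]
}}

```text
t: 8.8
ee_pos: [646.9, 271.0, 183.0]
tcp_rot: [0.007, 0.053, 0.999, 0.003]
wrist_force: [0.3, 0.3, 0.7]
width: 85.4
grasp_force: 0.0
```

Call:
{"method": "arm_command", "body": {
  "steps": [
    [0, 0, 0, 40, 0, 0, 0],
    [0, 0, 0, 20, 0, 0, 0],
    [0, 0, 0, 15, 0, 0, 0],
    [0, 0, 0, 0, 0, 0, 0],
    [0, 0, 0, 0, 0, 0, 0]
  ]
}}

```text
t: 9.3
ee_pos: [636.7, 269.0, 103.1]
tcp_rot: [-0.0, 0.052, 0.999, -0.0]
wrist_force: [0.6, -0.4, 1.1]
width: 85.5
grasp_force: 0.0
```

```bash
python3 - <<'E'
from h import *
from workcell import ctrl,eyes
o=ctrl.get_obs();print(o['t'],o['joint_positions'].round(3),o['ee_pos'],delta(o,[637.5,272.8,15],np.pi-.097,False),o['width'])
ims=[]
for n,(x,y) in(('side',(328,167)),('top',(163,198))):
    c=eyes.capture(n);pickle.dump(c,open(n+'2.pkl','wb'));a=c['image'][y-55:y+45,x-50:x+50].copy();ims.append(cv2.resize(a,None,fx=4,fy=4,interpolation=cv2.INTER_CUBIC))
cv2.imwrite('pics/grasp.png',np.hstack(ims)[...,::-1])
E
```

```text
9.3 [0.4   0.466 0.135 1.24  0.    0.503] [636.69862683 268.96456575 103.13867577] (array([-0.5,  3.9, 88.1]), array([-0.   , -0.001, -0.007])) 85.54604008882194
```

View pics/grasp.png

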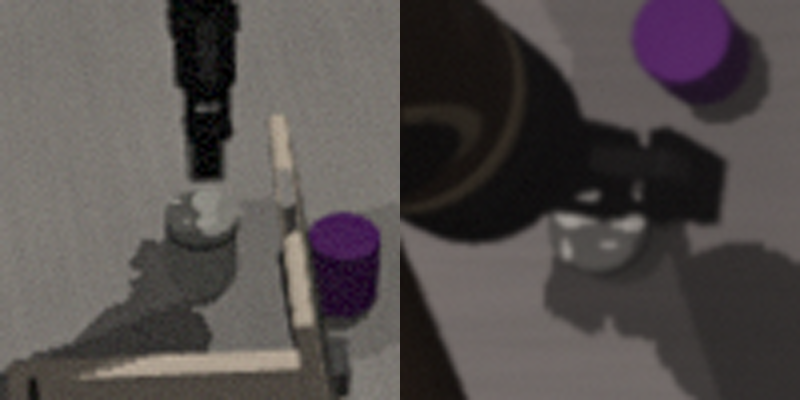

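In the side view the fingers (crop (206,150)) line up with the cup (crop (202,205)), and the purple one is well clear. I'll descend and grip.

Call:
{"method": "arm_command", "body": {
  "steps": [
    [0, 0, 3.5, 30, 0, 0, 0],
    [0, 0, 0, 30, 0, 0, 0],
    [0, 0, 0, 15, 0, 0, 0],
    [0, 0, 0, 8, 0, 0, 0],
    [0, 0, 0, 5, 0, 0, 0]
  ]
}}

```text
t: 9.9
ee_pos: [636.9, 273.2, 14.8]
tcp_rot: [-0.0, 0.051, 0.999, 0.0]
wrist_force: [0.2, -0.1, -0.2]
width: 85.3
grasp_force: 0.0
```

Call:
{"method": "arm_command", "body": {
  "steps": [
    [0.2, 0, 0, 0, 0, 0, 0],
    [0.35, 0, 0, 0, 0, 0, 0],
    [0.6, 0, 0, 0, 0, 0, 0],
    [0.8, 0, 0, 0, 0, 0, 0],
    [1, 0, 0, 0, 0, 0, 0]
  ]
}}

```text
t: 10.4
ee_pos: [637.5, 273.6, 16.0]
tcp_rot: [0.001, 0.051, 0.999, 0.001]
wrist_force: [-0.0, 0.7, 5.0]
width: 42.9
grasp_force: 61.3
```

Call:
{"method": "arm_command", "body": {
  "steps": [
    [1, 0, 0, 0, 0, 0, 0],
    [1, 0, 0, 0, 0, 0, 0],
    [1, 0, 0, 0, 0, 0, 0],
    [1, 0, 0, -2, 0, 0, 0],
    [1, 0, 0, -5, 0, 0, 0]
  ]
}}

```text
t: 10.9
ee_pos: [635.8, 272.8, 20.7]
tcp_rot: [-0.001, 0.051, 0.999, -0.001]
wrist_force: [-0.7, -0.4, -1.4]
width: 42.6
grasp_force: 61.0
```

Call:
{"method": "arm_command", "body": {
  "steps": [
    [1, 0, 0, -25, 0, 0, 0],
    [1, 10, 0, -40, 0, 0, 0],
    [1, 20, -20, -40, 0, 0, 0],
    [1, 22.5, -30, -5, 0, 0, 0],
    [1, 0, -30, 0, 0, 0, 0]
  ]
}}

```text
t: 11.4
ee_pos: [574.7, 199.1, 134.1]
tcp_rot: [0.0, 0.05, 0.999, 0.001]
wrist_force: [1.1, -0.8, -0.1]
width: 42.8
grasp_force: 61.2
```

Call:
{"method": "arm_command", "body": {
  "steps": [
    [1, 0, -40, 0, 0, 0, 0],
    [1, 0, -40, 0, 0, 0, 0],
    [1, 0, -40, 0, 0, 0, 0],
    [1, 0, -25, 0, 0, 0, 0],
    [1, 0, -15, 0, 0, 0, 0]
  ]
}}

```text
t: 11.9
ee_pos: [559.1, 37.8, 131.6]
tcp_rot: [-0.001, 0.052, 0.999, -0.0]
wrist_force: [0.2, 0.2, -1.2]
width: 42.4
grasp_force: 61.2
```

Call:
{"method": "arm_command", "body": {
  "steps": [
    [1, 0, 0, 0, 0, 0, 0],
    [1, 0, 0, 10, 0, 0, 0],
    [1, 0, 0, 5, 0, 0, 0],
    [1, 0, 0, 0, 0, 0, 0],
    [1, 0, 0, 0, 0, 0, 0]
  ]
}}

```text
t: 12.4
ee_pos: [559.5, 40.6, 115.9]
tcp_rot: [-0.001, 0.051, 0.999, -0.0]
wrist_force: [-0.1, -0.2, -2.4]
width: 42.7
grasp_force: 61.2
```

```bash
python3 - <<'E'
from h import *
from workcell import ctrl,eyes
o=ctrl.get_obs();print(o['t'],o['joint_positions'].round(3),o['ee_pos'],o['wrist_force'],o['width'],delta(o,[560.5,39.5,130],np.pi-.097,False))
ims=[]
for n,(x,y) in(('side',(310,225)),('top',(300,232))):
    c=eyes.capture(n);pickle.dump(c,open(n+'3.pkl','wb'));a=c['image'][y-50:y+50,x-50:x+50].copy();ims.append(cv2.resize(a,None,fx=4,fy=4,interpolation=cv2.INTER_CUBIC))
cv2.imwrite('pics/over.png',np.hstack(ims)[...,::-1])
E
```

```text
12.4 [ 0.072  0.219 -0.182  1.173  0.     0.174] [559.51595089  40.64614558 115.9393223 ] [-0.12532103 -0.21296439 -2.39779414] 42.724036540329294 (array([ -1.1,  -1. , -14.1]), array([-0.   , -0.002, -0.005]))
```

View pics/over.png

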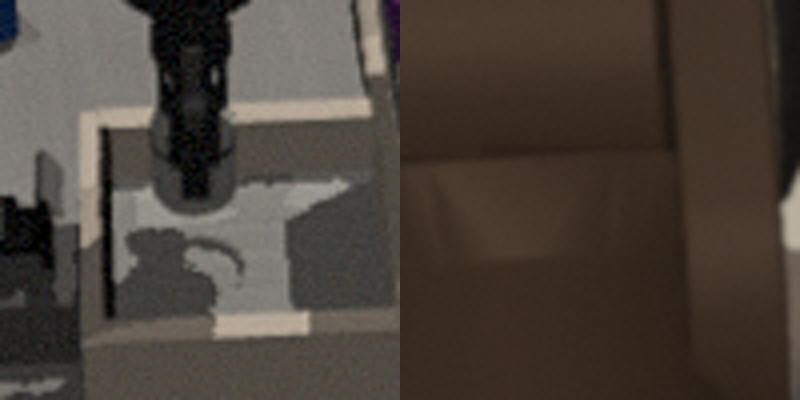

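Side view: the cup in the gripper spans crop x 151–236, with its bottom at y 214, above the well and just left of the ring's visible arc (195–243, 240–275). The top camera is blocked. I'll fit the ring and the held cup precisely.

```bash
cat > fit.py <<'E'
from h import *
from scipy.optimize import minimize
from scipy.ndimage import map_coordinates
A=np.linspace(0,2*np.pi,120,endpoint=False)
def circ(x,y,z,r):return np.c_[x+r*np.cos(A),y+r*np.sin(A),np.full(120,z)]
def val(g,c,P):
    u=proj(c,P);return map_coordinates(g,[u[:,1],u[:,0]],order=1)
def ring(c,x0,y0,z=39.5):
    g=cv2.GaussianBlur(cv2.cvtColor(c['image'],cv2.COLOR_RGB2GRAY),(3,3),0).astype(float)
    best=min(((np.mean(val(g,c,circ(x,y,z,r)))-np.mean(val(g,c,circ(x,y,z,r+5))),x,y,r) for x in np.arange(x0-8,x0+8.1,.5) for y in np.arange(y0-8,y0+8.1,.5) for r in(23,24,25,26)))
    return best
E
python3 - <<'E'
from fit import *
for n in('top','side'):
    c=pickle.load(open(n+'1.pkl','rb'));print(n,ring(c,560,40))
s=pickle.load(open('side3.pkl','rb'))
bz=100.4
def cyl(x,y):
    u=proj(s,np.r_[circ(x,y,bz,22),circ(x,y,bz+48,22)]);return u[:,0].min(),u[:,0].max(),u[:120,1].max()
obs=np.array([260+151/4,260+236/4,175+214/4])
r=minimize(lambda p:np.sum((np.array(cyl(*p))-obs)**2),[560,40],method='Nelder-Mead');print(r.x,r.fun,cyl(*r.x),obs)
print('at tcp',cyl(559.5,40.6))
# same for cup on bench in side.pkl/top.pkl edges for reference
E
```

```text
top (np.float64(-26.016871224797214), np.float64(557.5), np.float64(39.5), 24)
side (np.float64(-22.77505374618373), np.float64(561.5), np.float64(38.0), 24)
[563.2204228   43.01044303] 0.34201755130594247 (np.float64(297.34234308027044), np.float64(319.41909200785966), np.float64(228.48602587925103)) [297.75 319.   228.5 ]
at tcp (np.float64(295.65249908814263), np.float64(317.8100868753063), np.float64(229.52441660399558))
```

```bash
python3 - <<'E'
from fit import *
def disc(c,x0,y0,z):
    g=cv2.GaussianBlur(cv2.cvtColor(c['image'],cv2.COLOR_RGB2GRAY),(3,3),0).astype(float)
    return max(((np.mean(val(g,c,circ(x,y,z,20)))-np.mean(val(g,c,circ(x,y,z,24))),x,y) for x in np.arange(x0-8,x0+8.1,.5) for y in np.arange(y0-8,y0+8.1,.5)))
for n in('top','side'):
    for k in('','1'):
        c=pickle.load(open(n+k+'.pkl','rb'));print(n+k,disc(c,637,273,48))
# rows of intensities of held cup in side3 below the fingers
s=pickle.load(open('side3.pkl','rb'));g=cv2.cvtColor(s['image'],cv2.COLOR_RGB2GRAY)
for v in(210,214,218):print(v,g[v,290:326])
for u in(303,308,313):print(u,g[216:240,u])
E
```

```text
top (np.float64(36.78184584792801), np.float64(636.0), np.float64(276.0))
top1 (np.float64(32.2518585789564), np.float64(636.0), np.float64(276.0))
side (np.float64(19.088189492038964), np.float64(640.0), np.float64(276.5))
side1 (np.float64(13.381465860995561), np.float64(640.5), np.float64(276.5))
210 [75 75 74 80 77 77 80 58 52 63 67 52 30  1 14 12  2  7  1 15 15 16 12 13
 20 53 65 54 52 74 76 80 73 76 78 68]
214 [79 76 78 74 72 78 72 69 61 49 45 32 18  4  0 15 20 17  9 13 24 19  0  5
  9 35 43 62 61 78 78 72 77 68 79 73]
218 [81 76 74 75 77 77 75 65 70 62 58 63 60 66 57 37  4 20  4 16 19 15 35 57
 65 65 64 56 60 73 79 74 71 72 73 67]
303 [ 30  44  66  57  60  56  63  63  63  60  58  72 115 150 149 126  70  61
  69  65  66  59  67  63]
308 [ 25   4   4  18  12  14  21  10  38  55  68  61  73 117 138 129 127 123
  91  67  86 127 125 129]
313 [ 31  50  57  56  51  52  62  59  55  60  62  78 124 145 141 127 130 130
 101  77  59  87 128 129]
```

Call:
{"method": "arm_command", "body": {
  "steps": [
    [1, 0.9, -4.6, 0, 0, 0, 0],
    [1, 0, 0, 20, 0, 0, 0],
    [1, 0, 0, 20, 0, 0, 0],
    [1, 0, 0, 10, 0, 0, 0],
    [1, 0, 0, 4, 0, 0, 0]
  ]
}}

```text
t: 13.0
ee_pos: [557.6, 35.1, 61.6]
tcp_rot: [-0.001, 0.051, 0.999, -0.0]
wrist_force: [-0.5, 0.3, 0.2]
width: 43.0
grasp_force: 61.2
```

Call:
{"method": "arm_command", "body": {
  "steps": [
    [1, 0, 0, 0, 0, 0, 0],
    [1, 0, 0, 1, 0, 0, 0],
    [1, 0, 0, 1, 0, 0, 0],
    [1, 0, 0, 1, 0, 0, 0],
    [1, 0, 0, 1, 0, 0, 0]
  ]
}}

```text
t: 13.5
ee_pos: [558.5, 35.3, 58.8]
tcp_rot: [-0.0, 0.051, 0.999, -0.0]
wrist_force: [-0.7, 0.3, -0.8]
width: 42.5
grasp_force: 61.2
```

```bash
python3 - <<'E'
from h import *
from workcell import ctrl,eyes
o=ctrl.get_obs();print(o['t'],o['ee_pos'],o['wrist_force'],o['moment'],o['width'],delta(o,[558.2,36.1,47],np.pi-.097,False))
E
```

```text
13.5 [558.50320935  35.33562606  58.75797178] [-0.68839915  0.3092643  -0.75746338] [-0.02180341  0.00573238  0.0398621 ] 42.474576332268626 (array([ 0.4,  0.7, 11.8]), array([-0.   , -0.001, -0.006]))
```

Call:
{"method": "arm_command", "body": {
  "steps": [
    [1, 0.3, 0.6, 1, 0, 0, 0],
    [1, 0, 0, 1, 0, 0, 0],
    [1, 0, 0, 1, 0, 0, 0],
    [1, 0, 0, 1, 0, 0, 0],
    [1, 0, 0, 1, 0, 0, 0]
  ]
}}

```text
t: 14.0
ee_pos: [558.4, 36.0, 55.5]
tcp_rot: [0.0, 0.051, 0.999, -0.0]
wrist_force: [-5.9, 0.5, 18.9]
width: 42.8
grasp_force: 62.9
```

Call:
{"method": "arm_command", "body": {
  "steps": [
    [1, 0, 0, 0.5, 0, 0, 0],
    [1, 0, 0, 0.5, 0, 0, 0],
    [1, 0, 0, 0.5, 0, 0, 0],
    [1, 0, 0, 0.5, 0, 0, 0],
    [1, 0, 0, 0, 0, 0, 0]
  ]
}}

```text
t: 14.5
ee_pos: [558.6, 36.0, 55.3]
tcp_rot: [0.001, 0.051, 0.999, 0.0]
wrist_force: [-8.4, 1.5, 24.6]
width: 43.0
grasp_force: 63.7
```

```bash
python3 - <<'E'
from h import *
from workcell import ctrl,eyes
for k in range(2):
    o=ctrl.get_obs();print(o['t'],o['ee_pos'],o['wrist_force'],o['moment'],o['width'])
    c=eyes.capture('side')
cv2.imwrite('pics/low.png',cv2.resize(c['image'][170:300,240:400],None,fx=4,fy=4,interpolation=cv2.INTER_CUBIC)[...,::-1]);pickle.dump(c,open('side4.pkl','wb'))
E
```

```text
14.5 [558.62760604  36.03424543  55.2986282 ] [-8.43125261  1.46348054 24.61535138] [-0.32842945  2.06865212 -0.21063879] 42.96137584360507
14.55 [558.62401046  36.02189282  55.30138031] [-8.12735237  0.69568037 23.48561343] [-0.304584    2.09334946 -0.19323925] 42.98368924724833
```

Call:
{"method": "arm_command", "body": {
  "steps": [
    [1, 0, 0, -2, 0, 0, 0],
    [1, 0, 0, -2, 0, 0, 0],
    [1, 0, 0, 0, 0, 0, 0],
    [1, 0, 0, 0, 0, 0, 0],
    [1, 0, 0, 0, 0, 0, 0]
  ]
}}

```text
t: 15.1
ee_pos: [558.4, 36.0, 55.8]
tcp_rot: [-0.0, 0.051, 0.999, -0.0]
wrist_force: [-0.4, 1.6, 5.8]
width: 43.0
grasp_force: 61.1
```

View pics/low.png

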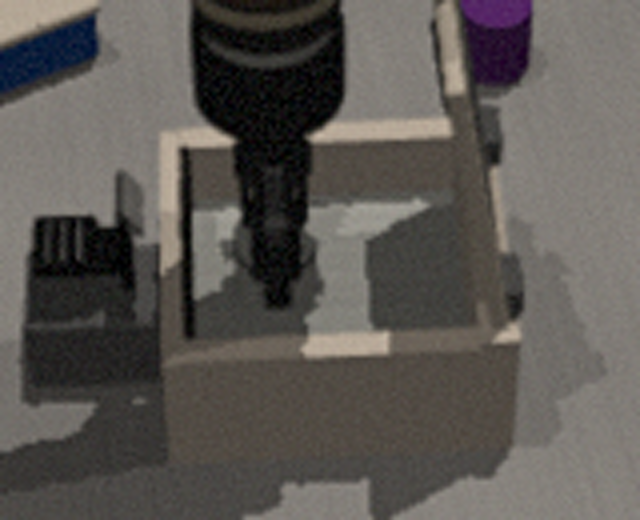

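Side view: the cup (crop 236–315, y~250) sits over the seat but is resting at floor level, with its fingers clear of the walls. I'll use force and moment to find which side is touching.

```bash
python3 - <<'E'
from fit import *
from workcell import ctrl,eyes
F=[];M=[]
for k in range(6):
    o=ctrl.get_obs();F.append(o['wrist_force']);M.append(o['moment']);c=eyes.capture('side')
print(o['ee_pos'],np.mean(F,0).round(2),np.mean(M,0).round(3),np.std(F,0).round(2),np.std(M,0).round(3))
# cup silhouette in the side view
g=cv2.cvtColor(c['image'],cv2.COLOR_RGB2GRAY)
for v in range(224,240,2):print(v,g[v,292:326])
for z in(40,):
    for p in((558.5+3.5,36+2.5),(561.5,38)):
        u=proj(c,np.r_[circ(*p,z,22),circ(*p,z+48,22)]);print(p,u[:,0].min(),u[:,0].max(),u[:120,1].max())
E
```

```text
[558.42209518  35.97255868  55.8290805 ] [-0.91  0.65  5.5 ] [-0.056  0.228 -0.025] [0.51 0.66 0.26] [0.027 0.024 0.036]
224 [131 129 146 150 154 157 156 127  60  22   1  13  18  16  32  44  46  41
  38  30  21  25   1   0  40 111 132 134 129 128 126 129 133 131]
226 [124 126 142 146 150 147 127  87  59  29  22  24  12  18  39  47  46  50
  45  35  27  15  17  43 100 132 131 128 125 129 129 128 138 141]
228 [126 131 142 149 151 154 101  65  63  69  43  21   4  19  16  31  28  34
  30  31   5   7   4  57  71 106 118 127 129 128 129 126 140 144]
230 [127 122 129 100  84  89  62  63  64  66  55  25  15   0  18  23  28  25
  37   1  13  16  13  55  67  58  66  99 123 130 125 124 128 125]
232 [129 131 138 101  82  81  51  52  69  63  42  21   1   0  17   4   2  18
  12   7  14  20  16  33  62  64  50 102 130 126 130 131 128 129]
234 [127 127 128 129  92  83  63  39  47  66  48  22  25  20  11   4  12   9
   7  15  15   2  16  59  55  39  56 115 127 130 124 128 126 128]
236 [126 121 130 122 124 126 103  73  51  36  36  22  15   8  12  10  22  21
   0  20  17  23  11  26  41  59  63 113 122 127 130 126 124 131]
238 [126 127 125 125 116 112  83  59  61  64  49  24   7   5  17  17   2  10
   8  16   8  19  11  44  54  65  61  82 119 132 133 131 132 129]
(562.0, 38.5) 298.07047788782984 319.44567305442445 250.00405363171748
(561.5, 38) 297.86147851415853 319.2484712659592 250.20437273045917
```

Call:
{"method": "arm_command", "body": {
  "steps": [
    [1, 0, 0, -1.5, 0, 0, 0],
    [1, 0, 2.5, 0, 0, 0, 0],
    [1, 0, 0, 0.7, 0, 0, 0],
    [1, 0, 0, 0.8, 0, 0, 0],
    [1, 0, 0, 0.5, 0, 0, 0]
  ]
}}

```text
t: 15.9
ee_pos: [558.1, 38.5, 54.5]
tcp_rot: [-0.001, 0.051, 0.999, -0.0]
wrist_force: [-0.0, -0.1, -1.6]
width: 43.3
grasp_force: 60.9
```

```bash
cat > fm.py <<'E'
from fit import *
from workcell import ctrl,eyes
F=[];M=[]
for k in range(5):
    o=ctrl.get_obs();F.append(o['wrist_force']);M.append(o['moment']);c=eyes.capture('side')
F=np.mean(F,0)-[-.3,.1,-.8];M=np.mean(M,0)
print(o['t'],o['ee_pos'].round(1),F.round(2),M.round(3),'rx,ry mm',1e3*(-.25*F[0]-M[1])/F[2],1e3*(M[0]-.25*F[1])/F[2])
E
python3 fm.py
```

```text
16.1 [558.2  38.4  54.9] [ 0.03 -0.15 -0.62] [ 0.002  0.011 -0.005] rx,ry mm 31.35110885149547 -63.97289296321142
```

Contact is gone at a lower height than before, so the cup is entering the seat. I'll lower it gently.

Call:
{"method": "arm_command", "body": {
  "steps": [
    [1, 0, 0, 0.5, 0, 0, 0],
    [1, 0, 0, 0.5, 0, 0, 0],
    [1, 0, 0, 0.5, 0, 0, 0],
    [1, 0, 0, 0.5, 0, 0, 0],
    [1, 0, 0, 0, 0, 0, 0]
  ]
}}

```text
t: 16.65
ee_pos: [558.2, 38.4, 52.9]
tcp_rot: [-0.001, 0.051, 0.999, -0.0]
wrist_force: [-0.1, 0.2, -1.5]
width: 42.7
grasp_force: 60.9
```

```bash
python3 fm.py
```

```text
16.85 [558.3  38.4  53. ] [ 0.55 -0.09 -0.3 ] [ 0.007 -0.016 -0.01 ] rx,ry mm 395.73127643279366 -101.50007848729071
```

Call:
{"method": "arm_command", "body": {
  "steps": [
    [1, 0, 0, 0.7, 0, 0, 0],
    [1, 0, 0, 0.7, 0, 0, 0],
    [1, 0, 0, 0.7, 0, 0, 0],
    [1, 0, 0, 0.7, 0, 0, 0],
    [1, 0, 0, 0.7, 0, 0, 0]
  ]
}}

```text
t: 17.4
ee_pos: [558.3, 38.4, 49.4]
tcp_rot: [-0.001, 0.051, 0.999, -0.0]
wrist_force: [-0.6, -0.0, -1.2]
width: 42.8
grasp_force: 60.9
```

Call:
{"method": "arm_command", "body": {
  "steps": [
    [1, 0, 0, 0.3, 0, 0, 0],
    [1, 0, 0, 0.3, 0, 0, 0],
    [1, 0, 0, 0.3, 0, 0, 0],
    [1, 0, 0, 0.3, 0, 0, 0],
    [1, 0, 0, 0, 0, 0, 0]
  ]
}}

```text
t: 17.9
ee_pos: [558.3, 38.4, 48.2]
tcp_rot: [-0.001, 0.051, 0.999, -0.0]
wrist_force: [-0.7, 0.5, -1.7]
width: 43.0
grasp_force: 60.9
```

Call:
{"method": "arm_command", "body": {
  "steps": [
    [1, 0, 0, 0.2, 0, 0, 0],
    [1, 0, 0, 0.2, 0, 0, 0],
    [1, 0, 0, 0.2, 0, 0, 0],
    [1, 0, 0, 0.2, 0, 0, 0],
    [1, 0, 0, 0, 0, 0, 0]
  ]
}}

```text
t: 18.4
ee_pos: [558.3, 38.4, 48.0]
tcp_rot: [-0.0, 0.051, 0.999, -0.0]
wrist_force: [-3.1, 0.4, 5.0]
width: 42.7
grasp_force: 61.5
```

Call:
{"method": "arm_command", "body": {
  "steps": [
    [1, 0, 0, 0.2, 0, 0, 0],
    [1, 0, 0, 0.2, 0, 0, 0],
    [1, 0, 0, 0, 0, 0, 0],
    [1, 0, 0, 0, 0, 0, 0],
    [1, 0, 0, 0, 0, 0, 0]
  ]
}}

```text
t: 18.9
ee_pos: [558.4, 38.4, 48.0]
tcp_rot: [-0.0, 0.051, 0.999, -0.0]
wrist_force: [-4.4, -0.6, 8.0]
width: 42.4
grasp_force: 61.9
```

The cup rests on the seat floor: contact at z = 48.0, exactly 32 mm above the grasp height on the bench. I'll release it gently and lift.

Call:
{"method": "arm_command", "body": {
  "steps": [
    [0.45, 0, 0, 0, 0, 0, 0],
    [0.4, 0, 0, 0, 0, 0, 0],
    [0.3, 0, 0, 0, 0, 0, 0],
    [0.25, 0, 0, 0, 0, 0, 0],
    [0.25, 0, 0, 0, 0, 0, 0]
  ]
}}

```text
t: 19.4
ee_pos: [558.3, 38.4, 46.9]
tcp_rot: [-0.001, 0.051, 0.999, -0.0]
wrist_force: [-0.4, -0.7, 1.0]
width: 64.2
grasp_force: 0.0
```

Call:
{"method": "arm_command", "body": {
  "steps": [
    [0.25, 0, 0, -5, 0, 0, 0],
    [0.25, 0, 0, -15, 0, 0, 0],
    [0.25, 0, 0, -30, 0, 0, 0],
    [0.25, 0, 0, -40, 0, 0, 0],
    [0.25, 0, 0, -40, 0, 0, 0]
  ]
}}

```text
t: 19.9
ee_pos: [558.0, 38.4, 178.5]
tcp_rot: [-0.001, 0.051, 0.999, -0.0]
wrist_force: [0.7, 0.2, -0.9]
width: 63.9
grasp_force: 0.0
```

Call:
{"method": "arm_command", "body": {
  "steps": [
    [1, 0, 0, -40, 0, 0, 0],
    [1, 0, 20, -40, 0, 0, 0],
    [1, 0, 35, -40, 0, 0, 0],
    [1, 0, 35, -15, 0, 0, 0],
    [1, 0, 35, 0, 0, 0, 0]
  ]
}}

```text
t: 20.4
ee_pos: [572.1, 162.0, 313.6]
tcp_rot: [0.002, 0.052, 0.999, 0.001]
wrist_force: [0.3, -1.1, -0.1]
width: 0.0
grasp_force: 0.0
```

```bash
python3 - <<'E'
from fit import *
from workcell import ctrl,eyes
o=ctrl.get_obs();print(o['t'],o['joint_positions'].round(3),o['ee_pos'],tometer(o['ee_pos']))
def disc(c,x0,y0,z):
    g=cv2.GaussianBlur(cv2.cvtColor(c['image'],cv2.COLOR_RGB2GRAY),(3,3),0).astype(float)
    return max(((np.mean(val(g,c,circ(x,y,z,20)))-np.mean(val(g,c,circ(x,y,z,24))),x,y) for x in np.arange(x0-8,x0+8.1,.5) for y in np.arange(y0-8,y0+8.1,.5)))
ims=[]
for n,(x,y) in(('side',(310,215)),('top',(300,220))):
    c=eyes.capture(n);pickle.dump(c,open(n+'5.pkl','wb'));print(n,disc(c,560,40,80))
    ims.append(cv2.resize(c['image'][y-70:y+70,x-70:x+70],None,fx=2.8,fy=2.8,interpolation=cv2.INTER_CUBIC))
cv2.imwrite('pics/seated.png',np.hstack(ims)[...,::-1])
E
```

```text
20.4 [0.276 0.278 0.33  1.617 0.    0.379] [572.12507864 161.97762214 313.60901257] [-26.89645806 123.85497406 313.60901257]
side (np.float64(30.86269832036001), np.float64(560.5), np.float64(40.0))
top (np.float64(29.116797372568456), np.float64(557.0), np.float64(38.5))
```

View pics/seated.png

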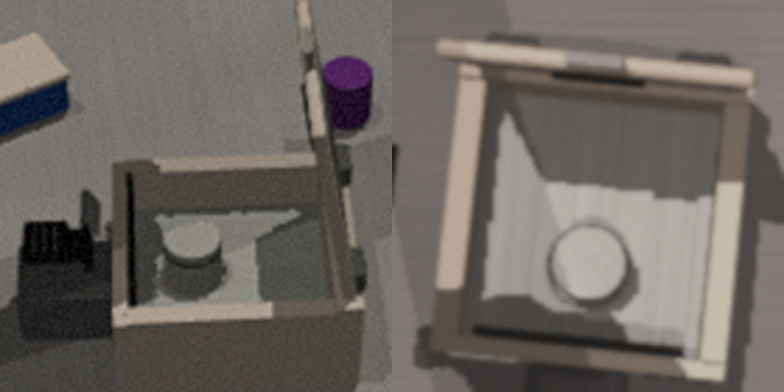

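The cup stands upright in the seat (side crop (192,245), top crop (590,262), concentric with the ring), and the bystanders are untouched. Now I'll go behind the lid with the fingers closed and compute the closing arc.

Call:
{"method": "arm_command", "body": {
  "steps": [
    [1, 0, 0, -5, 0, 0, 0],
    [1, -34, -30, 0, 0, 0, 0],
    [1, -34, -30, 0, 0, 0, 0],
    [1, -34, -30, 0, 0, 0, 0],
    [1, -30, -30, 0, 0, 0, 0]
  ]
}}

```text
t: 21.0
ee_pos: [690.8, 24.9, 314.9]
tcp_rot: [-0.001, 0.052, 0.999, -0.0]
wrist_force: [0.5, 0.7, 0.3]
width: -0.2
grasp_force: 0.0
```

Call:
{"method": "arm_command", "body": {
  "steps": [
    [1, 0, 0, 0, 0, 0, 0],
    [1, 0, 0, 0, 0, 0, 0],
    [1, 0, 0, 0, 0, 0, 0],
    [1, 0, 0, 0, 0, 0, 0],
    [1, 0, 0, 0, 0, 0, 0]
  ]
}}

```text
t: 21.5
ee_pos: [689.5, 28.7, 315.6]
tcp_rot: [-0.0, 0.051, 0.999, -0.0]
wrist_force: [0.3, 0.0, -0.5]
width: 0.3
grasp_force: 0.0
```

```bash
python3 - <<'E'
from h import *
from workcell import ctrl
o=ctrl.get_obs();print(o['t'],o['joint_positions'].round(3),o['ee_pos'],tometer(o['ee_pos']),delta(o,[103,0,228],YAW+np.pi))
th=np.r_[1.4:0.05:-0.05];C=np.c_[80-140*np.cos(th)+10*np.sin(th)+11,90+140*np.sin(th)+10*np.cos(th)]
for a,c,d in zip(th,C,np.vstack([[0,0],-np.diff(C,axis=0)])):print(round(a,2),c.round(1),d.round(1))
E
```

```text
21.5 [ 0.042  0.506  0.667  1.732 -0.     0.143] [689.53764978  28.71416866 315.59276099] [102.87047214   2.589135   315.59276099] (array([-0.2, -2.6, 87.6]), array([-0.   , -0.   , -0.005]))
1.4 [ 77.1 229.7] [0. 0.]
1.35 [ 70.1 228.8] [7.  0.9]
1.3 [ 63.2 227.6] [6.9 1.2]
1.25 [ 56.3 226. ] [6.8 1.6]
1.2 [ 49.6 224.1] [6.8 1.9]
1.15 [ 42.9 221.9] [6.7 2.2]
1.1 [ 36.4 219.3] [6.5 2.6]
1.05 [ 30.  216.4] [6.4 2.9]
1.0 [ 23.8 213.2] [6.2 3.2]
0.95 [ 17.7 209.7] [6.1 3.5]
0.9 [ 11.8 205.9] [5.9 3.8]
0.85 [  6.1 201.8] [5.7 4.1]
0.8 [  0.6 197.4] [5.5 4.4]
0.75 [ -4.6 192.7] [5.3 4.7]
0.7 [ -9.6 187.8] [5.  4.9]
0.65 [-14.4 182.7] [4.8 5.2]
0.6 [-18.9 177.3] [4.5 5.4]
0.55 [-23.1 171.7] [4.2 5.6]
0.5 [-27.1 165.9] [3.9 5.8]
0.45 [-30.7 159.9] [3.6 6. ]
0.4 [-34.1 153.7] [3.3 6.2]
0.35 [-37.1 147.4] [3.  6.3]
0.3 [-39.8 140.9] [2.7 6.5]
0.25 [-42.2 134.3] [2.4 6.6]
0.2 [-44.2 127.6] [2.  6.7]
0.15 [-45.9 120.8] [1.7 6.8]
0.1 [-47.3 113.9] [1.4 6.9]
```

Call:
{"method": "arm_command", "body": {
  "steps": [
    [1, 0, -2.6, 25, 0, 0, 0],
    [1, 0, 0, 30, 0, 0, 0],
    [1, 0, 0, 22, 0, 0, 0],
    [1, 0, 0, 10, 0, 0, 0],
    [1, 5, 0, 0, 0, 0, 0]
  ]
}}

```text
t: 22.0
ee_pos: [684.1, 26.3, 226.2]
tcp_rot: [-0.002, 0.051, 0.999, -0.0]
wrist_force: [-0.5, 0.6, 0.4]
width: -0.0
grasp_force: 0.0
```

Call:
{"method": "arm_command", "body": {
  "steps": [
    [1, 5, 0, 0, 0, 0, 0],
    [1, 5, 0, 0, 0, 0, 0],
    [1, 5, 0, 0, 0, 0, 0],
    [1, 5, 0, 0, 0, 0, 0],
    [1, 4, 0, 0, 0, 0, 0]
  ]
}}

```text
t: 22.5
ee_pos: [660.7, 28.3, 228.2]
tcp_rot: [-0.0, 0.051, 0.999, -0.0]
wrist_force: [-0.9, 0.3, -0.1]
width: -0.1
grasp_force: 0.0
```

Call:
{"method": "arm_command", "body": {
  "steps": [
    [1, 4, 0, 0.5, 0, 0, 0],
    [1, 4, 0, 0.5, 0, 0, 0],
    [1, 4, 0, 0.7, 0, 0, 0],
    [1, 4, 0, 0.9, 0, 0, 0],
    [1, 4, 0, 1, 0, 0, 0]
  ]
}}

```text
t: 23.0
ee_pos: [640.9, 30.2, 224.0]
tcp_rot: [-0.001, 0.051, 0.999, -0.0]
wrist_force: [1.5, -0.6, 2.6]
width: 0.4
grasp_force: 0.8
```

```bash
cat > st.py <<'E'
from h import *
from workcell import ctrl,eyes
from scipy.optimize import brentq
o=ctrl.get_obs();m=tometer(o['ee_pos']);x,z=m[0]-11-80,m[2]-90  # corner rel. hinge
R=np.hypot(x,z);r=np.sqrt(R*R-100);th=np.arctan2(z,-x)-np.arctan2(10,r)
print(o['t'],m.round(1),'theta',th.round(3),'r',r.round(1),o['wrist_force'].round(1),o['joint_positions'].round(2))
E
python3 st.py
```

```text
23.0 [ 54.3  -0.6 224. ] theta 1.231 r 138.6 [ 1.5 -0.6  2.6] [ 0.05  0.35  0.24  1.45 -0.    0.15]
```

The lid is being carried along (contact about 3 N at θ ≈ 1.23). I'll continue along the arc.

Call:
{"method": "arm_command", "body": {
  "steps": [
    [1, 3.4, 0, 0.9, 0, 0, 0],
    [1, 3.4, 0, 1, 0, 0, 0],
    [1, 3.4, 0, 1.1, 0, 0, 0],
    [1, 3.3, 0, 1.2, 0, 0, 0],
    [1, 3.3, 0, 1.3, 0, 0, 0]
  ]
}}

```text
t: 23.5
ee_pos: [624.1, 32.0, 218.4]
tcp_rot: [-0.001, 0.051, 0.999, -0.0]
wrist_force: [0.8, -0.1, 2.5]
width: 0.1
grasp_force: 0.9
```

Call:
{"method": "arm_command", "body": {
  "steps": [
    [1, 3.2, 0, 1.4, 0, 0, 0],
    [1, 3.2, 0, 1.4, 0, 0, 0],
    [1, 3.2, 0, 1.5, 0, 0, 0],
    [1, 3.1, 0, 1.6, 0, 0, 0],
    [1, 3.1, 0, 1.7, 0, 0, 0]
  ]
}}

```text
t: 24.0
ee_pos: [608.4, 33.6, 210.8]
tcp_rot: [-0.001, 0.051, 0.999, -0.0]
wrist_force: [0.6, -1.2, 2.6]
width: -0.1
grasp_force: 1.0
```

Call:
{"method": "arm_command", "body": {
  "steps": [
    [1, 3, 0, 1.8, 0, 0, 0],
    [1, 3, 0, 1.9, 0, 0, 0],
    [1, 2.9, 0, 2, 0, 0, 0],
    [1, 2.9, 0, 2, 0, 0, 0],
    [1, 2.8, 0, 2.1, 0, 0, 0]
  ]
}}

```text
t: 24.5
ee_pos: [593.9, 35.1, 201.0]
tcp_rot: [-0.001, 0.051, 0.999, -0.0]
wrist_force: [-0.3, 0.2, 2.7]
width: 0.1
grasp_force: 1.1
```

```bash
python3 st.py
```

```text
24.5 [  7.1  -0.3 201. ] theta 0.851 r 138.8 [-0.3  0.2  2.7] [0.06 0.26 0.06 1.37 0.   0.16]
```

Call:
{"method": "arm_command", "body": {
  "steps": [
    [1, 2.8, 0, 2.2, 0, 0, 0],
    [1, 2.7, 0, 2.2, 0, 0, 0],
    [1, 2.6, 0, 2.3, 0, 0, 0],
    [1, 2.6, 0, 2.4, 0, 0, 0],
    [1, 2.5, 0, 2.4, 0, 0, 0]
  ]
}}

```text
t: 25.0
ee_pos: [580.7, 36.5, 189.5]
tcp_rot: [-0.001, 0.051, 0.999, -0.0]
wrist_force: [-0.2, -0.2, 3.6]
width: 0.1
grasp_force: 1.2
```

Call:
{"method": "arm_command", "body": {
  "steps": [
    [1, 2.4, 0, 2.5, 0, 0, 0],
    [1, 2.4, 0, 2.6, 0, 0, 0],
    [1, 2.3, 0, 2.6, 0, 0, 0],
    [1, 2.3, 0, 2.7, 0, 0, 0],
    [1, 2.2, 0, 2.7, 0, 0, 0]
  ]
}}

```text
t: 25.5
ee_pos: [569.2, 37.6, 176.4]
tcp_rot: [-0.001, 0.051, 0.999, -0.0]
wrist_force: [0.7, -0.3, 3.2]
width: 0.3
grasp_force: 1.3
```

Call:
{"method": "arm_command", "body": {
  "steps": [
    [1, 2.1, 0, 2.8, 0, 0, 0],
    [1, 2.1, 0, 2.8, 0, 0, 0],
    [1, 2, 0, 2.9, 0, 0, 0],
    [1, 1.9, 0, 2.9, 0, 0, 0],
    [1, 1.8, 0, 3, 0, 0, 0]
  ]
}}

```text
t: 26.0
ee_pos: [559.3, 38.7, 161.9]
tcp_rot: [-0.001, 0.051, 0.999, -0.0]
wrist_force: [-1.2, -0.2, 3.6]
width: -0.2
grasp_force: 1.4
```

```bash
python3 st.py
```

```text
26.0 [-2.770e+01 -1.000e-01  1.619e+02] theta 0.473 r 138.4 [-1.2 -0.2  3.6] [ 0.07  0.2  -0.1   1.27  0.    0.17]
```

Call:
{"method": "arm_command", "body": {
  "steps": [
    [1, 1.8, 0, 3, 0, 0, 0],
    [1, 1.8, 0, 3.1, 0, 0, 0],
    [1, 1.7, 0, 3.1, 0, 0, 0],
    [1, 1.6, 0, 3.1, 0, 0, 0],
    [1, 1.5, 0, 3.2, 0, 0, 0]
  ]
}}

```text
t: 26.5
ee_pos: [551.0, 39.5, 146.4]
tcp_rot: [-0.001, 0.051, 0.999, -0.0]
wrist_force: [-0.6, 0.6, 4.3]
width: 0.0
grasp_force: 1.5
```

Call:
{"method": "arm_command", "body": {
  "steps": [
    [1, 1.5, 0, 3.2, 0, 0, 0],
    [1, 1.4, 0, 3.2, 0, 0, 0],
    [1, 1.3, 0, 3.3, 0, 0, 0],
    [1, 1.2, 0, 3.3, 0, 0, 0],
    [1, 1.2, 0, 3.3, 0, 0, 0]
  ]
}}

```text
t: 27.0
ee_pos: [544.6, 40.1, 130.1]
tcp_rot: [-0.001, 0.051, 0.999, -0.0]
wrist_force: [-0.1, -1.1, 3.7]
width: 0.0
grasp_force: 1.6
```

Call:
{"method": "arm_command", "body": {
  "steps": [
    [1, 1.1, 0, 3, 0, 0, 0],
    [1, 1, 0, 3, 0, 0, 0],
    [1, 0.8, 0, 2.5, 0, 0, 0],
    [1, 0.5, 0, 2, 0, 0, 0],
    [1, 0.3, 0, 1.5, 0, 0, 0]
  ]
}}

```text
t: 27.5
ee_pos: [541.3, 40.5, 118.4]
tcp_rot: [-0.0, 0.051, 0.999, -0.0]
wrist_force: [2.0, -0.6, 2.3]
width: 0.2
grasp_force: 1.5
```

```bash
python3 st.py
```

```text
27.5 [-45.8  -0.  118.4] theta 0.133 r 139.3 [ 2.  -0.6  2.3] [ 0.07  0.18 -0.22  1.17 -0.    0.18]
```

Call:
{"method": "arm_command", "body": {
  "steps": [
    [1, 0.2, 0, 1, 0, 0, 0],
    [1, 0.2, 0, 1, 0, 0, 0],
    [1, 0.2, 0, 1, 0, 0, 0],
    [1, 0.1, 0, 1, 0, 0, 0],
    [1, 0.1, 0, 1, 0, 0, 0]
  ]
}}

```text
t: 28.0
ee_pos: [540.2, 40.7, 113.4]
tcp_rot: [-0.001, 0.051, 0.999, -0.0]
wrist_force: [1.9, -1.4, 2.2]
width: -0.0
grasp_force: 1.5
```

Call:
{"method": "arm_command", "body": {
  "steps": [
    [1, 0.1, 0, 0.5, 0, 0, 0],
    [1, 0.1, 0, 0.5, 0, 0, 0],
    [1, 0, 0, 0.5, 0, 0, 0],
    [1, 0, 0, 0.5, 0, 0, 0],
    [1, 0, 0, 0.5, 0, 0, 0]
  ]
}}

```text
t: 28.5
ee_pos: [539.7, 40.7, 110.8]
tcp_rot: [-0.001, 0.051, 0.999, -0.0]
wrist_force: [1.5, -1.2, 3.0]
width: 0.2
grasp_force: 1.6
```

Call:
{"method": "arm_command", "body": {
  "steps": [
    [1, 0, 0, 0.5, 0, 0, 0],
    [1, 0, 0, 0.5, 0, 0, 0],
    [1, 0, 0, 0.5, 0, 0, 0],
    [1, 0, 0, 0.5, 0, 0, 0],
    [1, 0, 0, 0.4, 0, 0, 0]
  ]
}}

```text
t: 29.0
ee_pos: [539.5, 40.7, 108.5]
tcp_rot: [-0.001, 0.051, 0.999, -0.0]
wrist_force: [-1.0, -2.0, 5.7]
width: 0.3
grasp_force: 2.8
```

Call:
{"method": "arm_command", "body": {
  "steps": [
    [1, 0, 0, 0.3, 0, 0, 0],
    [1, 0, 0, 0.3, 0, 0, 0],
    [1, 0, 0, 0.3, 0, 0, 0],
    [1, 0, 0, 0.3, 0, 0, 0],
    [1, 0, 0, 0.3, 0, 0, 0]
  ]
}}

```text
t: 29.5
ee_pos: [539.3, 40.7, 107.1]
tcp_rot: [-0.001, 0.051, 0.999, -0.0]
wrist_force: [-2.2, -1.4, 7.1]
width: -0.1
grasp_force: 3.2
```

Call:
{"method": "arm_command", "body": {
  "steps": [
    [1, 0, 0, 0.2, 0, 0, 0],
    [1, 0, 0, 0.2, 0, 0, 0],
    [1, 0, 0, 0.2, 0, 0, 0],
    [1, 0, 0, 0.2, 0, 0, 0],
    [1, 0, 0, 0, 0, 0, 0]
  ]
}}

```text
t: 30.0
ee_pos: [539.2, 40.7, 106.0]
tcp_rot: [-0.001, 0.051, 0.999, -0.0]
wrist_force: [-1.6, -0.2, 6.1]
width: -0.1
grasp_force: 2.3
```

Call:
{"method": "arm_command", "body": {
  "steps": [
    [1, 0, 0, 0.2, 0, 0, 0],
    [1, 0, 0, 0.2, 0, 0, 0],
    [1, 0, 0, 0.2, 0, 0, 0],
    [1, 0, 0, 0, 0, 0, 0],
    [1, 0, 0, 0, 0, 0, 0]
  ]
}}

```text
t: 30.5
ee_pos: [539.8, 40.7, 105.4]
tcp_rot: [-0.001, 0.051, 0.999, -0.0]
wrist_force: [-2.0, 0.1, 2.2]
width: 0.1
grasp_force: 1.4
```

The force dropped sharply, which suggests the click. I'll lift 2 mm to test whether the lid follows.

Call:
{"method": "arm_command", "body": {
  "steps": [
    [1, 0, 0, -0.5, 0, 0, 0],
    [1, 0, 0, -0.5, 0, 0, 0],
    [1, 0, 0, -0.5, 0, 0, 0],
    [1, 0, 0, -0.5, 0, 0, 0],
    [1, 0, 0, 0, 0, 0, 0]
  ]
}}

```text
t: 31.0
ee_pos: [540.2, 40.7, 108.2]
tcp_rot: [-0.0, 0.051, 0.999, -0.0]
wrist_force: [-1.9, 0.2, 5.7]
width: -0.3
grasp_force: 2.6
```

```bash
python3 - <<'E'
from workcell import ctrl,eyes
import numpy as np
F=[]
for k in range(6):
    o=ctrl.get_obs();F.append(np.r_[o['wrist_force'],o['grasp_force']]);eyes.capture('side')
print(o['t'],o['ee_pos'],np.mean(F,0).round(2),np.std(F,0).round(2))
E
```

```text
31.25 [540.20488106  40.68527871 108.12304436] [-2.34 -0.12  5.4   2.62] [0.47 0.22 0.54 0.01]
```

It isn't latched yet, since the lid followed. I'll go down again, further.

Call:
{"method": "arm_command", "body": {
  "steps": [
    [1, 0, 0, 0.5, 0, 0, 0],
    [1, 0, 0, 0.5, 0, 0, 0],
    [1, 0, 0, 0.5, 0, 0, 0],
    [1, 0, 0, 0.4, 0, 0, 0],
    [1, 0, 0, 0.2, 0, 0, 0]
  ]
}}

```text
t: 31.8
ee_pos: [539.9, 40.7, 105.9]
tcp_rot: [-0.0, 0.051, 0.999, 0.0]
wrist_force: [-3.7, -0.5, 4.2]
width: 0.1
grasp_force: 2.4
```

Call:
{"method": "arm_command", "body": {
  "steps": [
    [1, 0, 0, 0.2, 0, 0, 0],
    [1, 0, 0, 0.2, 0, 0, 0],
    [1, 0, 0, 0.2, 0, 0, 0],
    [1, 0, 0, 0, 0, 0, 0],
    [1, 0, 0, 0, 0, 0, 0]
  ]
}}

```text
t: 32.3
ee_pos: [539.8, 40.7, 104.9]
tcp_rot: [-0.001, 0.051, 0.999, -0.0]
wrist_force: [-3.0, 0.3, 4.3]
width: -0.2
grasp_force: 2.0
```

Call:
{"method": "arm_command", "body": {
  "steps": [
    [1, 0, 0, 0.2, 0, 0, 0],
    [1, 0, 0, 0.2, 0, 0, 0],
    [1, 0, 0, 0.2, 0, 0, 0],
    [1, 0, 0, 0, 0, 0, 0],
    [1, 0, 0, 0, 0, 0, 0]
  ]
}}

```text
t: 32.8
ee_pos: [540.0, 40.7, 104.3]
tcp_rot: [-0.001, 0.051, 0.999, -0.0]
wrist_force: [-1.9, -0.3, 4.0]
width: 0.0
grasp_force: 1.7
```

Call:
{"method": "arm_command", "body": {
  "steps": [
    [1, 0, 0, 0.2, 0, 0, 0],
    [1, 0, 0, 0.2, 0, 0, 0],
    [1, 0, 0, 0.2, 0, 0, 0],
    [1, 0, 0, 0, 0, 0, 0],
    [1, 0, 0, 0, 0, 0, 0]
  ]
}}

```text
t: 33.3
ee_pos: [539.9, 40.7, 103.8]
tcp_rot: [-0.001, 0.051, 0.999, -0.0]
wrist_force: [-3.4, -0.3, 3.6]
width: -0.1
grasp_force: 2.1
```

Call:
{"method": "arm_command", "body": {
  "steps": [
    [1, 0, 0, 0.2, 0, 0, 0],
    [1, 0, 0, 0.2, 0, 0, 0],
    [1, 0, 0, 0.2, 0, 0, 0],
    [1, 0, 0, 0, 0, 0, 0],
    [1, 0, 0, 0, 0, 0, 0]
  ]
}}

```text
t: 33.8
ee_pos: [539.9, 40.7, 103.1]
tcp_rot: [-0.001, 0.051, 0.999, -0.0]
wrist_force: [-2.1, -0.2, 4.8]
width: 0.2
grasp_force: 2.1
```

Call:
{"method": "arm_command", "body": {
  "steps": [
    [1, 0, 0, 0.2, 0, 0, 0],
    [1, 0, 0, 0.2, 0, 0, 0],
    [1, 0, 0, 0.2, 0, 0, 0],
    [1, 0, 0, 0, 0, 0, 0],
    [1, 0, 0, 0, 0, 0, 0]
  ]
}}

```text
t: 34.3
ee_pos: [539.8, 40.7, 102.5]
tcp_rot: [-0.001, 0.051, 0.999, -0.0]
wrist_force: [-3.5, 0.7, 4.5]
width: -0.4
grasp_force: 2.1
```

Call:
{"method": "arm_command", "body": {
  "steps": [
    [1, 0, 0, 0.2, 0, 0, 0],
    [1, 0, 0, 0.2, 0, 0, 0],
    [1, 0, 0, 0.2, 0, 0, 0],
    [1, 0, 0, 0, 0, 0, 0],
    [1, 0, 0, 0, 0, 0, 0]
  ]
}}

```text
t: 34.8
ee_pos: [539.9, 40.7, 101.9]
tcp_rot: [-0.001, 0.051, 0.999, -0.0]
wrist_force: [-2.8, 0.7, 4.4]
width: -0.5
grasp_force: 2.0
```

Call:
{"method": "arm_command", "body": {
  "steps": [
    [1, 0, 0, 0.2, 0, 0, 0],
    [1, 0, 0, 0.2, 0, 0, 0],
    [1, 0, 0, 0.2, 0, 0, 0],
    [1, 0, 0, 0.2, 0, 0, 0],
    [1, 0, 0, 0, 0, 0, 0]
  ]
}}

```text
t: 35.3
ee_pos: [539.9, 40.6, 101.1]
tcp_rot: [-0.001, 0.051, 0.999, -0.0]
wrist_force: [-2.7, 0.9, 4.4]
width: -0.2
grasp_force: 1.8
```

Call:
{"method": "arm_command", "body": {
  "steps": [
    [1, 0, 0, 0.2, 0, 0, 0],
    [1, 0, 0, 0.2, 0, 0, 0],
    [1, 0, 0, 0.2, 0, 0, 0],
    [1, 0, 0, 0.2, 0, 0, 0],
    [1, 0, 0, 0, 0, 0, 0]
  ]
}}

```text
t: 35.8
ee_pos: [539.9, 40.7, 100.8]
tcp_rot: [-0.0, 0.051, 0.999, -0.0]
wrist_force: [-4.0, 0.1, 7.0]
width: -0.1
grasp_force: 3.3
```

The stiff seal is felt, so latching should already be past. I'll test by easing up 3 mm.

Call:
{"method": "arm_command", "body": {
  "steps": [
    [1, 0, 0, -0.5, 0, 0, 0],
    [1, 0, 0, -0.5, 0, 0, 0],
    [1, 0, 0, -0.5, 0, 0, 0],
    [1, 0, 0, -0.5, 0, 0, 0],
    [1, 0, 0, -0.5, 0, 0, 0]
  ]
}}

```text
t: 36.3
ee_pos: [540.3, 40.6, 102.6]
tcp_rot: [-0.0, 0.051, 0.999, -0.0]
wrist_force: [0.6, 0.4, 0.3]
width: -0.2
grasp_force: 0.0
```

Call:
{"method": "arm_command", "body": {
  "steps": [
    [1, 0, 0, -0.5, 0, 0, 0],
    [1, 0, 0, 0, 0, 0, 0],
    [1, 0, 0, 0, 0, 0, 0],
    [1, 0, 0, 0, 0, 0, 0],
    [1, 0, 0, 0, 0, 0, 0]
  ]
}}

```text
t: 36.8
ee_pos: [539.9, 40.7, 103.3]
tcp_rot: [-0.001, 0.051, 0.999, -0.0]
wrist_force: [0.5, 1.7, -0.2]
width: -0.3
grasp_force: 0.0
```

No force remains and the lid did not follow, so it is latched. I'll retreat upward and check the pictures numerically.

Call:
{"method": "arm_command", "body": {
  "steps": [
    [1, 0, 0, -10, 0, 0, 0],
    [1, 0, 0, -40, 0, 0, 0],
    [1, 0, 0, -40, 0, 0, 0],
    [1, 0, 0, -40, 0, 0, 0],
    [1, 0, 30, -20, 0, 0, 0]
  ]
}}

```text
t: 37.3
ee_pos: [543.9, 68.9, 258.3]
tcp_rot: [0.002, 0.053, 0.999, -0.0]
wrist_force: [0.7, -0.6, 0.1]
width: -0.4
grasp_force: 0.0
```

Call:
{"method": "arm_command", "body": {
  "steps": [
    [1, 20, 40, 0, 0, 0, 0],
    [1, 20, 40, 0, 0, 0, 0],
    [1, 20, 40, 0, 0, 0, 0],
    [1, 20, 40, 0, 0, 0, 0],
    [1, 0, 0, 0, 0, 0, 0]
  ]
}}

```text
t: 37.8
ee_pos: [478.2, 242.0, 254.2]
tcp_rot: [-0.001, 0.048, 0.999, 0.001]
wrist_force: [-0.1, -0.3, -0.3]
width: 0.2
grasp_force: 0.0
```

Call:
{"method": "arm_command", "body": {
  "steps": [
    [1, 0, 0, 0, 0, 0, 0],
    [1, 0, 0, 0, 0, 0, 0],
    [1, 0, 0, 0, 0, 0, 0],
    [1, 0, 0, 0, 0, 0, 0],
    [1, 0, 0, 0, 0, 0, 0]
  ]
}}

```text
t: 38.3
ee_pos: [480.4, 237.1, 253.4]
tcp_rot: [-0.001, 0.052, 0.999, -0.0]
wrist_force: [-0.0, -0.0, 0.7]
width: -0.2
grasp_force: 0.0
```

```bash
python3 - <<'E'
from h import *
from workcell import ctrl,eyes
o=ctrl.get_obs();print(o['t'],o['ee_pos'],o['wrist_force'],o['joint_vel'].round(3))
for n,boxes in(('side',{'lid':(195,250,285,360),'tub':(350,410,245,300),'timer':(350,395,335,380),'purple':(160,195,352,378)}),('top',{'lid':(175,275,255,350),'tub':(285,335,465,520),'timer':(195,245,460,505),'purple':(138,170,170,202)})):
    a=pickle.load(open(n+'.pkl','rb'))['image'].astype(int);b=eyes.capture(n)['image'].astype(int)
    for k,(r0,r1,c0,c1) in boxes.items():
        print(n,k,np.abs(a-b)[r0:r1,c0:c1].mean().round(1), 'shift',np.round(cv2.phaseCorrelate(a[r0:r1,c0:c1].mean(2),b[r0:r1,c0:c1].mean(2)),2) if 1 else '')
E
```

```text
38.3 [480.38827846 237.067879   253.43998168] [-0.03381992 -0.00805484  0.65866525] [ 0.005  0.     0.     0.     0.001 -0.   ]Traceback (most recent call last):
  File "<stdin>", line 7, in <module>
    return _wrapfunc(a, 'round', decimals=decimals, out=out)
    return _wrapit(obj, method, *args, **kwds)
    conv = _array_converter(obj)
ValueError: setting an array element with a sequence. The requested array has an inhomogeneous shape after 1 dimensions. The detected shape was (2,) + inhomogeneous part.
```

```bash
python3 - <<'E'
from h import *
from workcell import eyes
for n,boxes in(('side',{'lid':(195,250,285,360),'tub':(350,410,245,300),'timer':(350,395,335,380),'purple':(160,195,352,378)}),('top',{'lid':(175,275,255,350),'tub':(285,335,465,520),'timer':(195,245,460,505),'purple':(138,170,170,202)})):
    a=pickle.load(open(n+'.pkl','rb'))['image'].astype(float);b=eyes.capture(n)['image'].astype(float)
    for k,(r0,r1,c0,c1) in boxes.items():
        print(n,k,np.abs(a-b)[r0:r1,c0:c1].mean().round(1),cv2.phaseCorrelate(a[r0:r1,c0:c1].mean(2),b[r0:r1,c0:c1].mean(2)))
E
```

```text
side lid 3.4 ((0.4775445549988433, 0.01020645452712543), 0.9756366647018923)
side tub 3.3 ((0.02003777831244591, 0.026996303980762804), 1.0172678970719855)
side timer 3.8 ((0.4599678595387111, 0.44244753508401047), 1.0439494733231713)
side purple 4.4 ((0.4250756734353711, 0.06459987482717011), 0.9236410054100068)
top lid 9.2 ((0.026000979120361478, -0.004816033595261615), 0.9945954910713908)
top tub 6.3 ((-0.04480333625582844, 0.08250921305399217), 0.9187214449479799)
top timer 6.2 ((0.6649899808352515, -0.05507065337081585), 0.9514096900414758)
top purple 5.5 ((0.06567661366910649, 0.0963478530667512), 0.9531201721766219)
```

The lid is back in its shut position, and the tub, timer and purple cylinder haven't moved. I'll hand in.

```bash
python3 -c "
from workcell import job
print(job.job_done())"
```

```text
the job is handed in; nothing more can be done
None
```

The job is handed in at about 38 s: the latch was pressed and the lid popped open, the aluminium cup was lowered upright into its seat (briefly pressing about 25 N on the seat's rim before I realigned it), and the lid was pushed shut with readings up to about 7 N until the latch held it; the tub, timer and purple cylinder did not move, and I did not re-measure the clipbox.

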